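# Clip the bamboo lantern onto the D-ring of the display stand

### The job

Hang the bamboo lantern that has a snap hook on the D-ring of the display stand: take it by the flat wooden tab above the hook, keep it upright, and push the hook's sprung gate against the front bar of the ring until the bar is inside and the gate snaps shut behind it; then lower it gently until the ring carries it and let go, so that it hangs still. How far the ring stands out must be felt: stop as soon as the gate has snapped, as the stand is delicate (never press the lantern on it with more than 12 N). Leave everything else on the table where it is.

Things in the scene. Friction and masses are not known exactly. Their poses are not given: they have to be found in the camera images.
- lantern_tab (a point): Centre of the grip tab on top of the lantern with the snap hook: an upright wooden plate 30 mm along its x, 10 mm thick along y, 42 mm high (z); grip it across the 10 mm, not below it: the hook begins right under it. The lantern is loose, 110 to 240 g, stands upright on the table at the start, this point 146 mm up, on its axis.
- lantern_foot (a point): Centre of the underside of the same lantern, same axes as the tab: a bamboo drum 58 mm across, 52 mm high, then a stem, then the hook, a loop of round steel bar 9 mm thick in the lantern's x-z plane from 61 to 128 mm up, x from -18 to +25 mm.
- hook_seat (a point): Where the centre of a 7 mm bar lies when the hook hangs on it, under the hook's arch; same axes, 31 mm below the tab's centre. Seen from here: the spine's (rear upright's) inner face is at x = -9 mm; the nose, the front end of the arch, is at x = +20.5 mm, 9 mm thick, its lowest point 9.5 mm below this point. The gate closes the gap below the nose, on the +x side.
- gate (a joint): The hook's gate, a sprung steel rod 6 mm thick; 0 = shut, grows (rad, to 1.3) as it swings inwards, towards the spine; it cannot open outwards. Its hinge is at x = +20.5 mm, 39 mm below hook_seat, its tip 28 mm above the hinge. A bar pushed in meets about 2 N at first, rising to 4 to 5 N and briefly to 8 N just before the snap.
- gate_way (a point): Point inside the hook, same axes, 17 mm below hook_seat, at x = -2 mm. A 7 mm bar pushed in level along -x at this height (4 mm below the nose) first touches the gate when its centre is at about x = +27 mm from the lantern's axis and clears its tip, the gate snapping shut behind it, at about x = -1 mm, about when it comes here; it hits the spine at x = -5.5 mm.
- ring_mount (a point): Point on the front face of the post of the fixed display stand, midway across, 155 mm above the table, level with the D-ring. x points into the post, away from the ring, y along the ring's front bar, z up. Ring: round steel bar 7 mm thick, level, 51 mm wide, legs at y = +-22 mm. Its rigid front bar is centred 46 to 86 mm in front (-x) of this point, different each time and not measured.
- stand: The display stand; its origin is on the table, right below ring_mount, same axes. Post 60 mm wide, from x = 0 to 45 mm, 178 mm tall. Base 130 mm wide, 12 mm thick, from x = -120 to +60 mm. With the lantern properly hung on the ring's front bar, its tab's centre is 31 mm above ring_mount and its underside 40 mm above the table.
- plain_lantern_mid (a point): Middle of the other lantern: no hook, drum 62 mm across and 62 mm high with a plain peg on top, 90 mm in all; this point is 31 mm above the table. Leave it alone.
- bottle_mid (a point): Middle of the amber drinking bottle, 66 mm across, 180 mm tall, standing; this point is half-way up. Leave it alone.
- spectacle_case_mid (a point): Middle of the grey spectacle case, 155 x 60 x 34 mm, long along its x. Leave it alone.
- cup_mid (a point): Middle of the white mug, 76 mm across, 85 mm high, handle on its y side. Leave it alone.
Things that resemble listed ones, but are neither listed nor needed, are in the scene too. Leave any pink or purple look-alike of the part that bears lantern_tab alone.

How it is judged:
On the way, in this order (a step that is already met when the one before it is completed fails the run):
1. the lantern is lifted off the table (height (world z) of lantern_tab above 0.166 m), for 0.1 s.
2. the gate is pushed well open by the ring (value of joint gate above 0.45 rad and contact force between lantern and stand above 0.5 N), for 0.05 s.
At the end, for the whole second after the job is handed in: The lantern hangs from the D-ring, released: the gate is shut (under 0.1 rad), the tab's centre is 25 to 36 mm above ring_mount and within 25 mm of it sideways (the arch of the hook rests on the ring's bar), the ring carries it, it is upright within 0.35 rad and at rest (under 0.08 m/s) (value of joint gate below 0.1 rad and z of lantern_tab in the frame of ring_mount between 0.025 and 0.036 m and y of lantern_tab in the frame of ring_mount between -0.025 and 0.025 m and angle between lantern_tab's own z axis and vertical below 0.35 rad and contact force between lantern and stand above 0.3 N and linear speed of lantern below 0.08 m/s); the robot touches nothing.
It fails at once if while held by the gripper, the lantern presses on the stand or its ring with more than 12 N (contact force between the fingers and lantern above 1 N and contact force between lantern and stand above 12 N).
It fails at once if while held by the gripper, the lantern is tilted by more than 0.25 rad (contact force between the fingers and lantern above 1 N and angle between lantern_tab's own z axis and vertical above 0.25 rad).
It fails at once if the plain lantern, bottle, spectacle case or mug is shifted by more than 20 mm (distance of any of plain_lantern_mid, bottle_mid, spectacle_case_mid, cup_mid from where it was at the start of the episode above 0.02 m).
It also fails if it takes over 72 s, if anything falls off the work surface, if the arm or the gripper's body presses on something with over 40 N, if the wrist force passes 120 N, or if a joint passes its speed limit or range.

### The arm

A 6-joint arm with a two-finger parallel gripper is mounted at the origin on the work surface. World frame = base frame: x ahead of the robot, y to its left, z up, the work surface at z = 0. Lengths are in m, angles in rad, forces in N, time in s.
With the tool pointing down it reaches from about 0.375 to 0.975 m from the base axis. Payload 3.8 kg.
Tool frame: the origin (TCP) lies midway between the tips of the shut fingers; the grasp point (between the pads) lies 19 mm behind it; x points along the fingers, y is the direction in which the jaws open and shut, and the axes are right-handed (so a half turn about x gives the same grasp; the last joint's range is limited). The gripper opens to 88 mm and grips with 3 to 60 N. Pads are 18 mm wide; open, the fingers measure 123 mm over their backs; the gripper's body (75 mm by 187 mm) begins 45 mm behind the grasp point.
Start: joints at [-0.037, 0.264, 1.604, -0, 1.274, -0.037], TCP at [0.675, -0, 0.239] pointing down, gripper open.
Joint ranges: [-2.63, 2.63], [-0.94, 2.18], [0.31, 2.57], [-1.31, 4.45], [0, 2.66], [-2.55, 2.55]. Speed limits (rad/s): [2.57, 2.57, 3.14, 3.14, 3.14, 3.14].

### API

Orientations are given as a rotation vector (axis times angle).
In Python, from cell import manip, inverse_kinematics, cams, order gives the robot as it stands. Calls block until the motion is done:
- manip.move_pose(position, orientation): joint-space move of the TCP to a pose.
- manip.move_linear(position, rate=0.15, rot=None): straight line of the TCP; rot=None keeps the orientation; rate is the mean speed in m/s.
- manip.set_joints(angles): joint-space move.
- manip.set_gripper(opening, force=None): finger opening in m; force is the grip in N (None keeps the last); returns when the fingers have stopped.
- manip.dwell(seconds).
- inverse_kinematics(position, orientation): joint angles nearest the present ones, or None.
- manip.state(): the state.
- cams.capture(name): name is "scene" or "side" or "wrist"; returns a dict with "image" (384x512x3 uint8, blue, green, red), "z_map" (384x512 float32, m along the optical axis (not along the pixel's ray), 0 where there is no reading), "intrinsics" (3x3 intrinsics, pixels), "position" and "orientation" of the camera in the world; the wrist camera has in their place "T_tool_cam" (4x4, takes a point from camera to tool coordinates, whose origin is the TCP and whose axes are the tool frame's). Camera axes: x right, y down, z forward; pixel columns grow to the right and rows downward; lengths in m; the calibration is good to about 2 mm. A picture is of the moment at which its call begins: read the wrist's pose just before it.
A pose or a line that the arm cannot do raises manip.IKError and nothing moves.
- order.close_job(): hands the job in, once; it reports no verdict.
The state is a dict: "clock": time; "joint_pos": joint angles; "joint_velocities": joint speeds; "tau": joint torques, N m; "tool_pos": TCP position; "tcp_rot": TCP orientation; "contact_force": force on the tool from outside, world axes, zero at the start; "moment": the same for the moment, N m; "gripper_width": finger opening in m.
Only numpy, scipy, OpenCV 4.12 (cv2) and the standard library are available. Lean on these libraries where they do the work, as an engineer would, in place of code of your own. Each camera call takes 0.05 s, during which the arm holds its last target.

## Working session

There is one attempt and no reset: what is moved stays moved. The work goes in short steps, each a Python script; the robot and the scene stay as the last script left them, time stands still between calls to the robot, and variables do not carry over. Pictures are saved under pics/ and viewed, and the job is handed in when it is done.

```bash
ls; mkdir -p pics
python3 - <<'E'
from cell import manip,cams
import cv2,pickle
print(manip.state())
for n in ["scene","side","wrist"]:
    c=cams.capture(n); cv2.imwrite(f"pics/{n}0.png",c["image"]); pickle.dump(c,open(f"{n}0.pkl","wb"))
    print(n,c["intrinsics"],c.get("position"),c.get("orientation"),c.get("T_tool_cam"))
E
```

```text
pics
{'clock': 0.0, 'joint_pos': array([-3.68776362e-02,  2.64738176e-01,  1.60534434e+00, -1.99618476e-05,
        1.27367597e+00, -3.68989392e-02]), 'joint_velocities': array([ 0.00037044, -0.00100792, -0.00210273,  0.00058019, -0.00183232,
        0.00055262]), 'tau': array([-9.59501231e-04, -5.02113855e+01, -3.56871557e+01,  7.25938403e-02,
        2.92220683e-02, -1.93505334e-04]), 'tool_pos': array([6.74308892e-01, 3.22450182e-05, 2.37414097e-01]), 'tcp_rot': array([ 1.20819993,  1.2108514 , -1.210745  ]), 'contact_force': array([-0.86240029,  0.17404887,  0.11488827]), 'moment': array([-0.01956468,  0.04356339, -0.02813957]), 'gripper_width': 0.08809896437050004}
scene [[374.86933447   0.         258.29356509]
 [  0.         374.86933447 187.47607095]
 [  0.           0.           1.        ]] [ 0.99852052 -0.19513909  0.98726562] [-2.23706232 -1.4556887   0.38717338] None
side [[446.44025227   0.         254.51830029]
 [  0.         446.44025227 186.62825553]
 [  0.           0.           1.        ]] [0.24376828 0.85585684 0.99715565] [-0.50368633  2.74292055 -1.14264583] None
wrist [[265.81633652   0.         254.46345049]
 [  0.         265.81633652 189.87544238]
 [  0.           0.           1.        ]] None None [[ 1.72963071e-03 -3.19067060e-01  9.47730563e-01 -1.46676700e-01]
 [ 9.99997560e-01  1.85392289e-03 -1.20086954e-03 -5.26685462e-04]
 [-1.37386147e-03  9.47730328e-01  3.19069489e-01 -8.34342065e-02]
 [ 0.00000000e+00  0.00000000e+00  0.00000000e+00  1.00000000e+00]]
```

View pics/scene0.png

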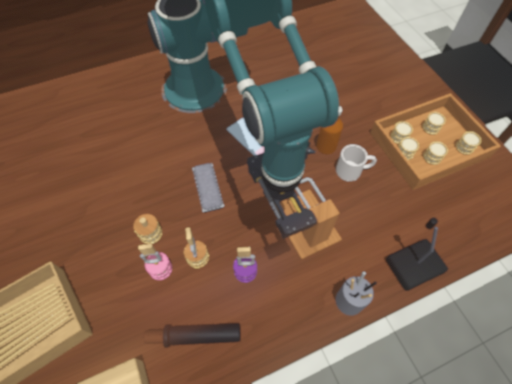

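View pics/side0.png

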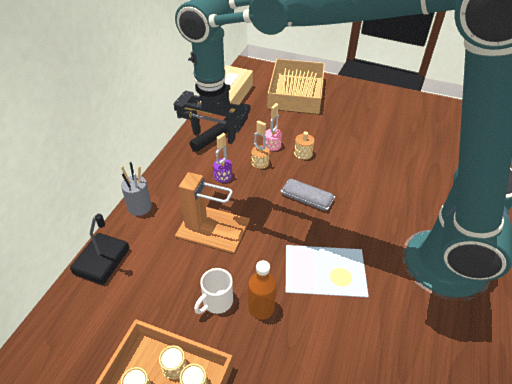

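View pics/wrist0.png

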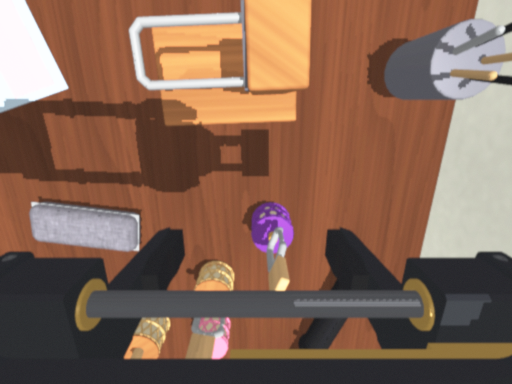

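```bash
cat > h.py <<'E'
import numpy as np,cv2,pickle
from scipy.spatial.transform import Rotation as R
def cloud(c,st=None):
    K=c["intrinsics"];z=c["z_map"];v,u=np.mgrid[:z.shape[0],:z.shape[1]]
    P=np.stack([(u-K[0,2])/K[0,0]*z,(v-K[1,2])/K[1,1]*z,z],-1)
    if c.get("T_tool_cam") is None:
        W=P@R.from_rotvec(c["orientation"]).as_matrix().T+c["position"]
    else:
        T=c["T_tool_cam"];P=P@T[:3,:3].T+T[:3,3]
        W=P@R.from_rotvec(st["tcp_rot"]).as_matrix().T+st["tool_pos"]
    W[z==0]=np.nan
    return W
def crop(img,u0,u1,v0,v1,s,name):
    cv2.imwrite(name,cv2.resize(img[v0:v1,u0:u1],None,fx=s,fy=s,interpolation=cv2.INTER_CUBIC))
E
python3 - <<'E'
from h import *
a=pickle.load(open("scene0.pkl","rb"));b=pickle.load(open("side0.pkl","rb"))
crop(a["image"],120,280,200,300,5,"pics/c1.png")
crop(b["image"],170,350,90,260,4,"pics/c2.png")
W=cloud(b)
for n,(u,v) in dict(tab=(262,128),drum=(260,157),post=(193,182),ringL=(226,185),ringR=(232,197),base=(215,232),plain=(305,150)).items(): print(n,W[v,u].round(4))
E
```

```text
tab [ 0.6033 -0.1928  0.1504]
drum [ 0.6008 -0.1737  0.0478]
post [0.6808 0.126  0.1794]
ringL [ 0.6745 -0.0625 -0.0031]
ringR [ 6.35e-01 -1.76e-02  2.00e-04]
base [0.6218 0.1381 0.0135]
plain [ 0.4779 -0.2752  0.0351]
```

View pics/c1.png

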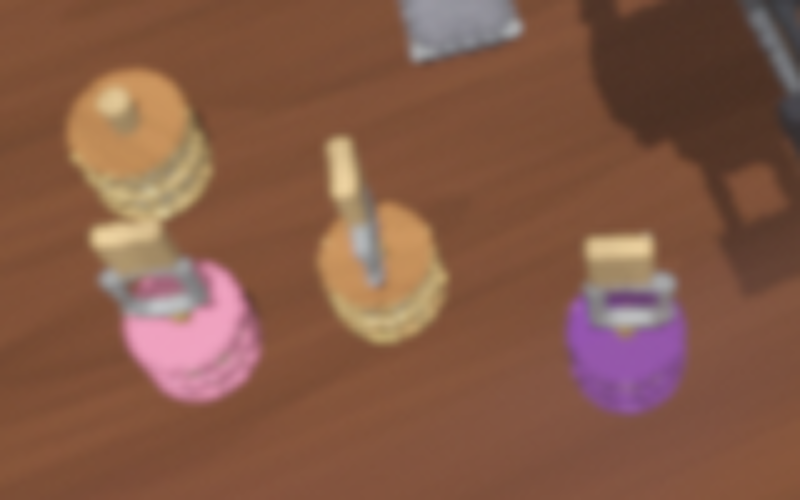

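View pics/c2.png

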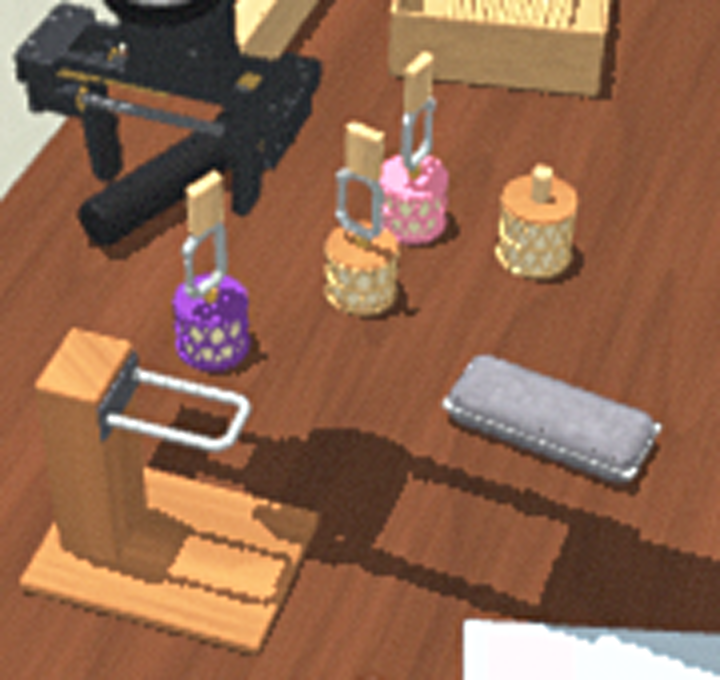

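Run:
```python
from h import *
from cell import manip
st=manip.state()
print(R.from_rotvec(st["tcp_rot"]).as_matrix().round(3))
c=pickle.load(open("wrist0.pkl","rb"));W=cloud(c,st)
T=c["T_tool_cam"];print(R.from_rotvec(st["tcp_rot"]).as_matrix()@T[:3,3]+st["tool_pos"])
crop(c["image"],110,320,0,140,3.8,"pics/c3.png")
for (u,v) in [(137,50),(165,20),(165,83),(238,83),(238,18),(270,10),(270,80),(180,60),(160,120),(290,120)]: print((u,v),W[v,u].round(4))
b=pickle.load(open("side0.pkl","rb"));Wb=cloud(b)
z=Wb[...,2]
m=(abs(z-.178)<.004)&(Wb[...,0]>.55)&(Wb[...,0]<.8)&(Wb[...,1]>0)&(Wb[...,1]<.25)
P=Wb[m];print("post top",len(P),P.mean(0),cv2.minAreaRect(P[:,:2].astype(np.float32)))
m=(abs(z-.155)<.006)&(Wb[...,0]>.5)&(Wb[...,0]<.8)&(Wb[...,1]>0)&(Wb[...,1]<.25)
P=Wb[m];print("ring",len(P),P.mean(0))
m=(abs(z-.012)<.003)&(Wb[...,0]>.5)&(Wb[...,0]<.8)&(Wb[...,1]>0)&(Wb[...,1]<.3)
P=Wb[m];print("base",len(P),P.mean(0),cv2.minAreaRect(P[:,:2].astype(np.float32)))
```

```text
[[-0.002  1.    -0.   ]
 [ 0.    -0.    -1.   ]
 [-1.    -0.002 -0.   ]]
[0.67418275 0.08341559 0.38435316]
(137, 50) [0.5835 0.1198 0.1578]
(165, 20) [0.6077 0.1392 0.16  ]
(165, 83) [0.6031 0.0963 0.16  ]
(238, 83) [0.6605 0.0963 0.1598]
(238, 18) [0.6612 0.141  0.1583]
(270, 10) [0.6837 0.1401 0.1797]
(270, 80) [0.6845 0.0972 0.1794]
(180, 60) [0.5788 0.1316 0.0141]
(160, 120) [0.5407 0.0572 0.001 ]
(290, 120) [0.7213 0.0582 0.0108]
post top 281 [0.68895697 0.12410169 0.1780995 ] ((0.690115213394165, 0.1219811663031578), (0.04524407535791397, 0.0627942755818367), 0.6680493354797363)
ring 247 [0.6363721  0.12709063 0.15676224]
base 1584 [0.62032246 0.12935907 0.01220876] ((0.6287612318992615, 0.18080824613571167), (0.18909583985805511, 0.2598911225795746), 7.61777925491333)
```

View pics/c3.png

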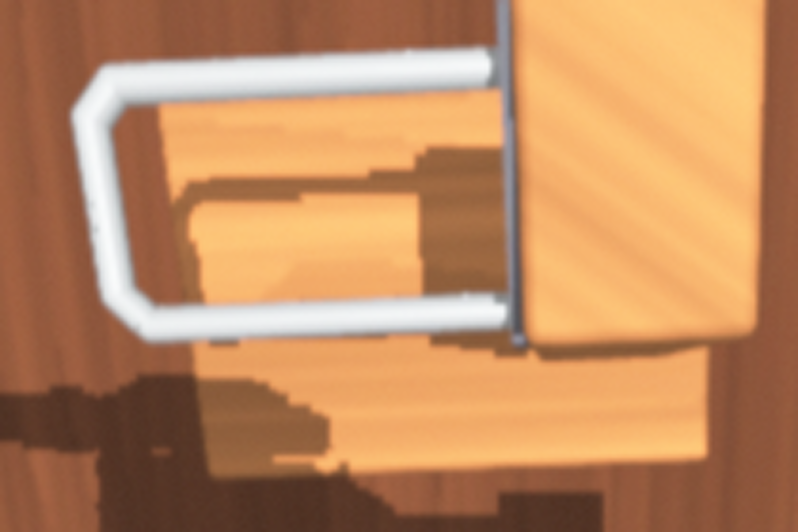

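Run:
```python
from h import *
from cell import manip,cams
rot=R.from_matrix([[0,1,0],[0,0,-1],[-1,0,0]]).as_rotvec()
for i,p in enumerate([(0.62,0.06,.36),(0.56,-0.24,.36)]):
    manip.move_pose(p,rot); manip.dwell(.3)
    st=manip.state(); print(st["clock"],st["tool_pos"])
    for n in ["wrist","side","scene"]:
        c=cams.capture(n); pickle.dump((c,st),open(f"{n}{i+1}.pkl","wb")); cv2.imwrite(f"pics/{n}{i+1}.png",c["image"])
```

```text
1.0833 [0.61972471 0.05932058 0.35750444]
2.7 [ 0.56044492 -0.23902232  0.35998573]
```

Run:
```python
from h import *
t=[cv2.imread(f"pics/{n}.png") for n in ("wrist1","wrist2","side1","scene1")]
cv2.imwrite("pics/t.png",cv2.resize(np.vstack([np.hstack(t[:2]),np.hstack(t[2:])]),(800,600),interpolation=cv2.INTER_AREA))
```

```text
(no output)
```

View pics/t.png

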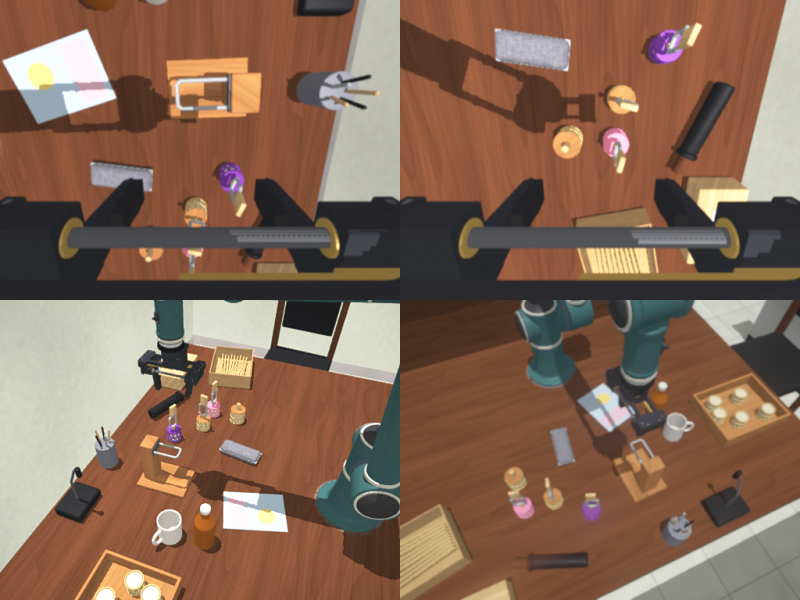

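Run:
```python
from h import *
c,st=pickle.load(open("wrist1.pkl","rb"));W=cloud(c,st)
crop(c["image"],200,350,60,160,5,"pics/c4.png")
z=W[...,2];roi=np.zeros(z.shape,bool);roi[60:170,200:350]=1
m=roi&(abs(z-.178)<.004);P=W[m][:,:2].astype(np.float32)
print("post",len(P),np.median(W[m],0),cv2.minAreaRect(P))
m=roi&(z>.148)&(z<.168);Q=W[m]
print("ring",len(Q),Q.min(0),Q.max(0)); 
print(cv2.minAreaRect(Q[:,:2].astype(np.float32)), Q[:,2].mean())
m=roi&(abs(z-.012)<.003);P=W[m][:,:2].astype(np.float32);print("base",cv2.minAreaRect(P))
np.save("ring.npy",Q)
c,st=pickle.load(open("wrist2.pkl","rb"));W=cloud(c,st)
crop(c["image"],200,400,20,220,3,"pics/c5.png")
z=W[...,2];roi=np.zeros(z.shape,bool);roi[80:150,255:310]=1
m=roi&(z>.135);P=W[m];print("tab",len(P),P.mean(0),P.min(0),P.max(0),cv2.minAreaRect(P[:,:2].astype(np.float32)))
m=roi&(z>.045)&(z<.056);P=W[m];print("drum",len(P),cv2.minEnclosingCircle(P[:,:2].astype(np.float32)))
c,st=pickle.load(open("side1.pkl","rb"));crop(c["image"],230,330,90,170,8,"pics/c6.png")
```

```text
post 1933 [0.68875117 0.12295526 0.17827949] ((0.6893823742866516, 0.12139122933149338), (0.045449431985616684, 0.060025282204151154), 2.2182164192199707)
ring 993 [0.57836526 0.09173293 0.15297245] [0.66763607 0.15013508 0.16704264]
((0.6228072047233582, 0.12137184292078018), (0.0584220327436924, 0.08907674252986908), 89.42582702636719) 0.15837587006398582
base ((0.6365891695022583, 0.11985263973474503), (0.17994925379753113, 0.1297691911458969), 2.2059683799743652)
tab 244 [ 0.60692255 -0.19729066  0.16312789] [ 0.59292681 -0.20573128  0.13540443] [ 0.62324563 -0.19078622  0.1692185 ] ((0.6079542636871338, -0.19849956035614014), (0.010230515152215958, 0.029701529070734978), 77.70838165283203)
drum 721 ((0.607962965965271, -0.19809092581272125), 0.03001393936574459)
```

View pics/c4.png

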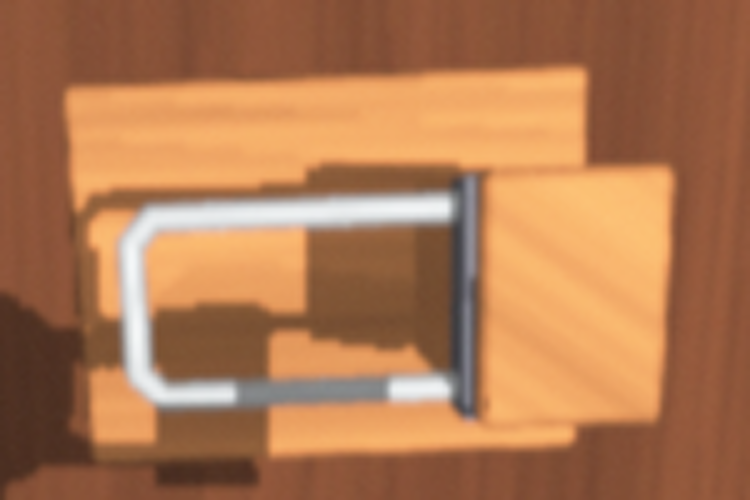

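View pics/c5.png

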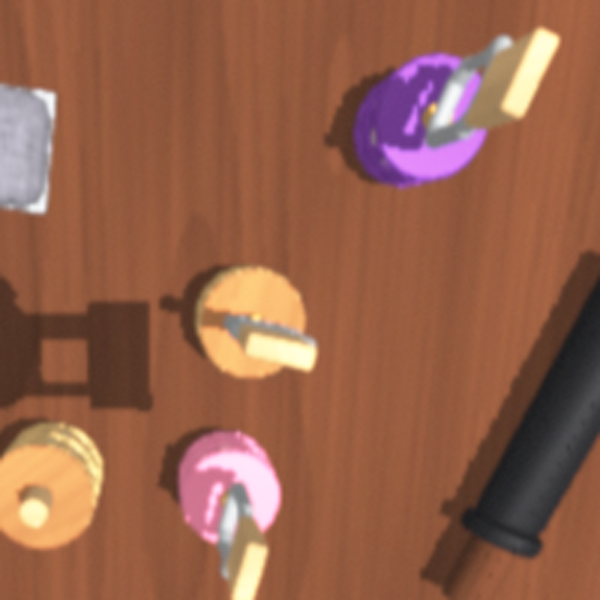

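View pics/c6.png

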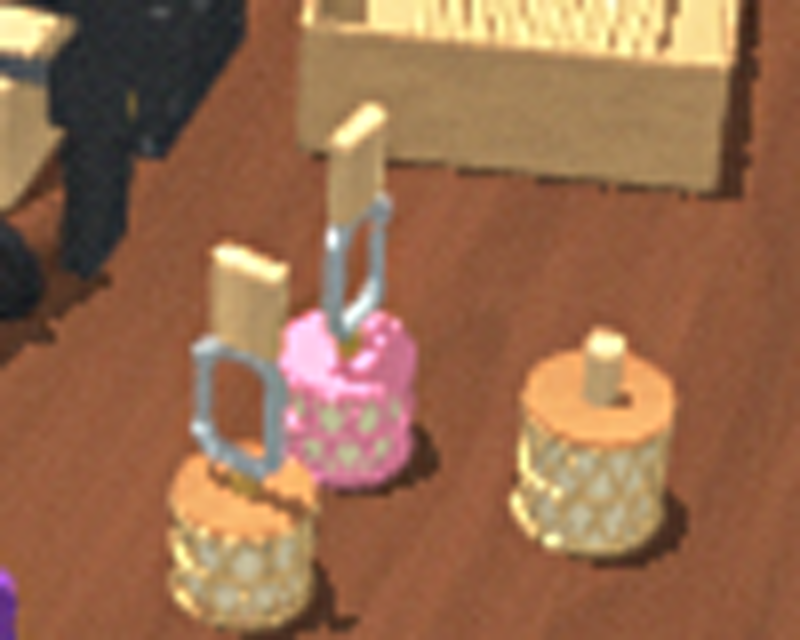

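```bash
cat >> h.py <<'E'
def trot(deg):  # tool down, tool y along world angle deg
    a=np.deg2rad(deg); y=np.array([np.cos(a),np.sin(a),0]); x=np.array([0,0,-1.]); 
    return R.from_matrix(np.stack([x,y,np.cross(x,y)],1)).as_rotvec()
E
python3 - <<'E'
from h import *
from cell import manip,inverse_kinematics as ik
c,st=pickle.load(open("wrist2.pkl","rb"));W=cloud(c,st)
z=W[...,2]
m=(z>.125)&(z<.175)&(W[...,0]>.5)&(W[...,0]<.75)&(W[...,1]>-.35)&(W[...,1]<-.08)
n,l=cv2.connectedComponents(m.astype(np.uint8))
for i in range(1,n):
    P=W[l==i]
    if len(P)>40: print(len(P),P.mean(0).round(3),P.min(0).round(3),P.max(0).round(3))
for s in (0,180):
    for p,a in [((.608,-.1985,.13),77.7),((.55,.11,.19),92.2),((.59,.12,.19),92.2)]:
        q=ik(p,trot(a+s));print(s,p,None if q is None else np.round(q,2))
E
```

```text
548 [ 0.695 -0.095  0.156] [ 0.688 -0.109  0.127] [ 0.706 -0.08   0.169]
254 [ 0.607 -0.197  0.162] [ 0.593 -0.206  0.129] [ 0.623 -0.191  0.169]
278 [ 0.598 -0.297  0.157] [ 0.591 -0.315  0.127] [ 0.607 -0.285  0.169]
0 (0.608, -0.1985, 0.13) [-0.35  0.28  1.79 -0.    1.07 -1.71]
0 (0.55, 0.11, 0.19) [ 0.15  0.09  1.9   0.    1.15 -1.46]
0 (0.59, 0.12, 0.19) [ 0.16  0.16  1.82  0.    1.16 -1.45]
180 (0.608, -0.1985, 0.13) [-0.35  0.28  1.79 -0.    1.07  1.43]
180 (0.55, 0.11, 0.19) [0.15 0.09 1.9  0.   1.15 1.69]
180 (0.59, 0.12, 0.19) [0.16 0.16 1.82 0.   1.16 1.69]
```

Run:
```python
from h import *
from cell import manip,cams
r=trot(257.7)
manip.set_gripper(.044,60)
manip.move_pose((.608,-.1985,.25),r)
manip.move_linear((.608,-.1985,.1305),rate=.1); manip.dwell(.2)
st=manip.state(); print(st["clock"],st["tool_pos"],st["contact_force"])
c=cams.capture("side"); crop(c["image"],190,320,70,190,6,"pics/g1.png")
manip.set_gripper(0.0,60)
st=manip.state(); print(st["clock"],st["gripper_width"],st["contact_force"])
c=cams.capture("side"); crop(c["image"],190,320,70,190,6,"pics/g2.png")
```

```text
6.8167 [ 0.60843768 -0.19867172  0.13129133] [ 0.54217196  0.1168295  -0.34887248]
7.4833 0.009641601394694528 [0.68543686 0.28175597 0.95289519]
```

View pics/g2.png

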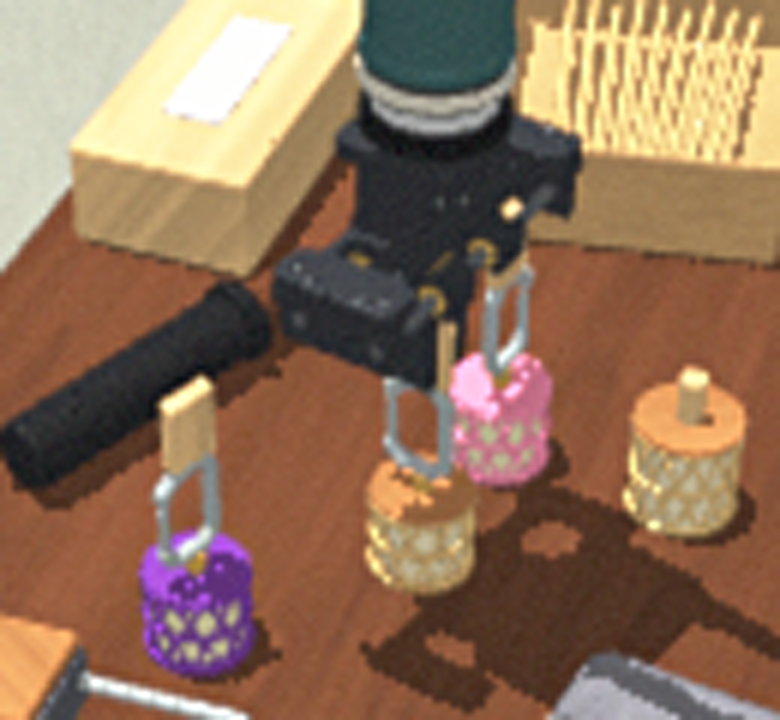

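```bash
cat >> h.py <<'E'
RM=np.array([.6669,.1205]);U=np.array([np.cos(np.deg2rad(2.2)),np.sin(np.deg2rad(2.2))])
def at(d,z): return np.r_[RM-d*U,z]
E
python3 - <<'E'
from h import *
from cell import manip,cams
manip.move_linear((.608,-.1985,.30),rate=.1); manip.dwell(.3)
st=manip.state(); print(st["clock"],st["gripper_width"],st["contact_force"])
manip.move_linear(at(.145,.30),rate=.15,rot=trot(272.2))
manip.move_linear(at(.145,.1883),rate=.12); manip.dwell(.4)
st=manip.state(); print(st["clock"],st["tool_pos"],at(.145,.1883),st["contact_force"],st["moment"])
for n in ["wrist","side","scene"]:
    c=cams.capture(n); pickle.dump((c,st),open(f"{n}3.pkl","wb")); cv2.imwrite(f"pics/{n}3.png",c["image"])
    if n=="side": crop(c["image"],150,290,130,250,5.5,"pics/s3.png")
E
```

```text
9.675 0.009414241445784132 [-0.42729821  0.97922733 -1.77801577]
13.475 [0.52216268 0.11496884 0.18860979] [0.52200688 0.11493377 0.1883    ] [-0.26597191 -0.24878189 -2.12820148] [ 0.09970125  0.11300188 -0.02301757]
```

View pics/s3.png

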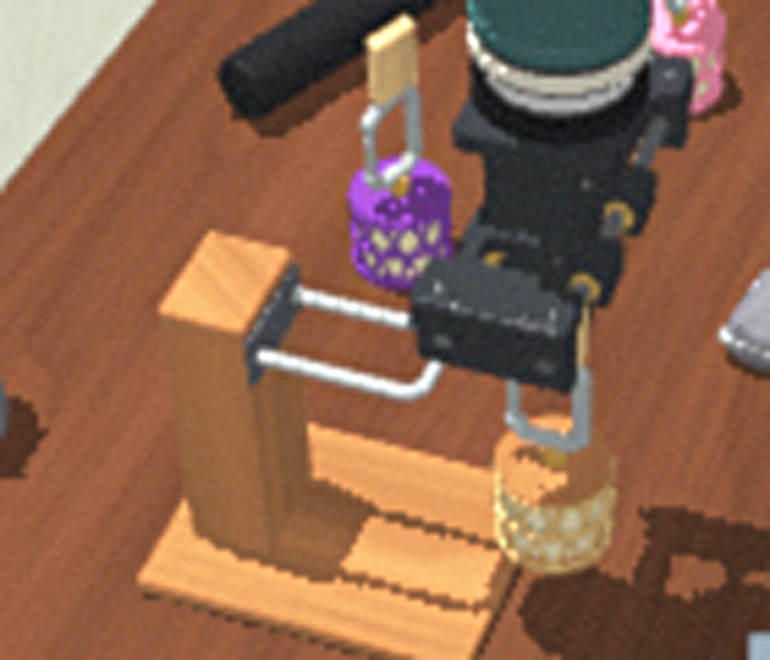

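View pics/wrist3.png

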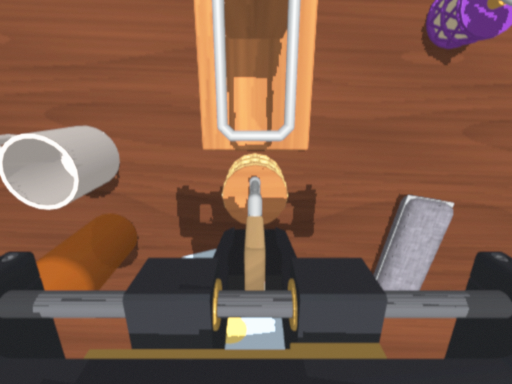

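```bash
cat > push.py <<'E'
from h import *
from cell import manip,cams
import json,sys
Z=.1883
def fmean(n=6):
    F=[];
    for _ in range(n):
        manip.dwell(.02);F.append(manip.state()["contact_force"])
    return np.mean(F,0),np.std(F,0)
def dnow(st): return -(st["tool_pos"][:2]-RM)@U
E
python3 - <<'E'
from push import *
f0,s=fmean(12);print(f0,s)
c,st=pickle.load(open("wrist3.pkl","rb"));W=cloud(c,st);z=W[...,2]
P=W[118:142,235:280].reshape(-1,3);P=P[(P[:,2]>.15)&(P[:,2]<.165)];print(len(P),P.mean(0),"d bar",-((P[:,:2]-RM)@U).mean())
P=W[170:215,245:268].reshape(-1,3);P=P[(P[:,2]>.1)];print("hook",P.max(0),P.mean(0))
d=.145
while d>.122:
    d-=.004; manip.move_linear(at(d,Z),rate=.04); f,s=fmean(4);st=manip.state()
    print(round(d,4),round(dnow(st),4),((f-f0)[:2]@U).round(2),(f-f0).round(2),st["clock"])
np.save("f0.npy",f0)
E
```

```text
[ 0.20248823 -0.0145825  -2.48405317] [0.50775229 0.47558847 0.34227758]
494 [0.58315613 0.11571073 0.15830336] d bar 0.08386599719030695
hook [0.54836303 0.12426736 0.18414468] [0.53635631 0.11422586 0.13588866]
0.141 0.1409 -0.19 [-0.18 -0.18  0.44] 14.1417
0.137 0.1369 -0.21 [-0.21  0.18  0.7 ] 14.4583
0.133 0.133 -0.08 [-0.08 -0.01  0.4 ] 14.775
0.129 0.1289 -0.41 [-0.41  0.08 -0.21] 15.0917
0.125 0.1249 -0.38 [-0.4   0.48  0.76] 15.4083
0.121 0.1209 -0.35 [-0.35  0.    0.41] 15.725
```

Run:
```python
from push import *
f0=np.load("f0.npy");d=.121
while d>.0885:
    d-=.0015 if d>.1 else .001; manip.move_linear(at(d,Z),rate=.03); f,s=fmean(6);st=manip.state()
    F=-((f-f0)[:2]@U)
    print(round(d,4),round(dnow(st),4),F.round(2),(f-f0).round(2),st["moment"].round(2),round(st["clock"],1))
    if F>9: print("STOP");break
c=cams.capture("wrist");cv2.imwrite("pics/w4.png",c["image"]);crop(c["image"],200,320,60,260,3,"pics/w4c.png")
c=cams.capture("side");crop(c["image"],150,290,130,250,5.5,"pics/s4.png")
```

```text
0.1195 0.1195 0.11 [-0.11 -0.13  0.21] [0.1  0.1  0.01] 16.1
0.118 0.118 0.09 [-0.08 -0.25  0.65] [ 0.02  0.11 -0.02] 16.4
0.1165 0.1165 0.4 [-0.4   0.04  0.22] [0.06 0.13 0.06] 16.8
0.115 0.115 -0.24 [0.23 0.34 0.02] [0.04 0.06 0.04] 17.1
0.1135 0.1135 -0.19 [0.18 0.3  0.29] [0.07 0.11 0.02] 17.5
0.112 0.112 0.24 [-0.23 -0.23  0.33] [ 0.09  0.14 -0.02] 17.8
0.1105 0.1109 2.43 [-2.43 -0.17  1.08] [ 0.09  0.58 -0.  ] 18.2
0.109 0.1092 2.7 [-2.69 -0.39  0.89] [ 0.1   0.64 -0.03] 18.5
0.1075 0.1076 3.07 [-3.05 -0.36 -0.01] [0.06 0.65 0.03] 18.9
0.106 0.1061 3.21 [-3.22  0.24 -0.11] [0.03 0.68 0.05] 19.2
0.1045 0.1045 3.82 [-3.81 -0.38  0.82] [0.09 0.77 0.  ] 19.6
0.103 0.1031 3.61 [-3.6  -0.42  0.03] [0.09 0.83 0.07] 19.9
0.1015 0.1016 3.63 [-3.63 -0.11 -0.61] [0.02 0.8  0.08] 20.3
0.1 0.1 3.38 [-3.39  0.25 -1.29] [ 0.06  0.77 -0.04] 20.6
0.099 0.099 3.46 [-3.45 -0.24 -1.3 ] [0.06 0.77 0.03] 21.0
0.098 0.098 3.58 [-3.57 -0.26 -1.16] [ 0.01  0.75 -0.04] 21.3
0.097 0.097 3.61 [-3.62  0.02 -1.49] [ 0.03  0.81 -0.01] 21.7
0.096 0.0959 3.59 [-3.58 -0.24 -1.88] [ 0.05  0.74 -0.05] 22.0
0.095 0.0949 3.24 [-3.24  0.12 -1.69] [ 0.05  0.8  -0.  ] 22.4
0.094 0.0939 3.63 [-3.62 -0.15 -1.97] [ 0.04  0.82 -0.04] 22.7
0.093 0.0929 3.23 [-3.23 -0.06 -1.66] [ 0.05  0.79 -0.01] 23.1
0.092 0.0919 2.92 [-2.92  0.01 -2.26] [ 0.05  0.7  -0.05] 23.4
0.091 0.0908 2.56 [-2.57  0.05 -2.93] [0.06 0.57 0.02] 23.8
0.09 0.0899 2.48 [-2.48 -0.03 -2.6 ] [ 0.07  0.6  -0.04] 24.1
0.089 0.0887 2.02 [-2.01 -0.11 -3.41] [ 0.07  0.45 -0.  ] 24.5
0.088 0.0877 1.64 [-1.64  0.18 -4.1 ] [0.05 0.36 0.03] 24.8
```

View pics/w4c.png

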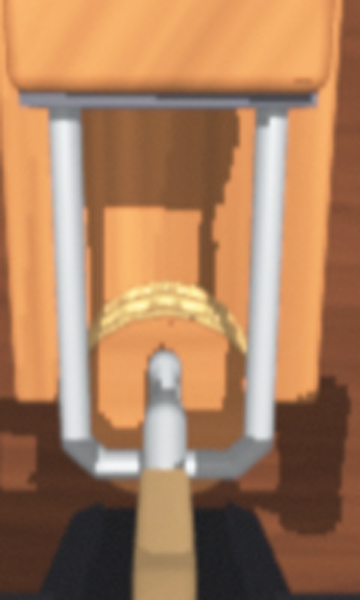

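View pics/s4.png

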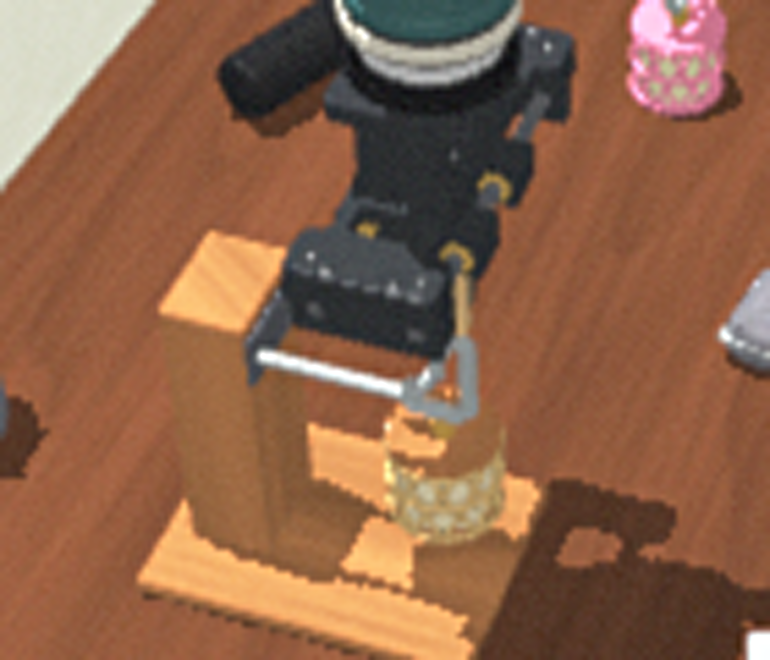

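Run:
```python
from push import *
f0=np.load("f0.npy");d=.088
while d>.0802:
    d-=.0005; manip.move_linear(at(d,Z),rate=.02); f,s=fmean(5);st=manip.state()
    g=f-f0;F=np.linalg.norm(g)
    print(round(d,4),round(dnow(st),4),st["tool_pos"][2].round(4),F.round(2),g.round(2),st["moment"].round(2),round(st["clock"],1))
    if F>9.5: print("STOP");break
    if F<1.3: print("SNAP?");break
c=cams.capture("wrist");crop(c["image"],200,320,60,260,3,"pics/w5c.png")
c=cams.capture("side");crop(c["image"],150,290,130,250,5.5,"pics/s5.png")
```

```text
0.0875 0.0875 0.1883 4.32 [-2.12 -0.14 -3.77] [ 0.05  0.46 -0.01] 25.3
0.087 0.087 0.1883 3.84 [-2.27  0.02 -3.1 ] [0.08 0.52 0.02] 25.6
0.0865 0.0862 0.1883 4.4 [-1.27 -0.46 -4.19] [ 0.08  0.21 -0.01] 25.9
0.086 0.0859 0.1883 3.96 [-1.98 -0.52 -3.39] [0.08 0.36 0.01] 26.3
0.0855 0.0852 0.1883 4.26 [-0.7   0.01 -4.21] [ 0.04  0.12 -0.04] 26.6
0.085 0.0849 0.1883 3.79 [-1.21  0.1  -3.59] [0.08 0.25 0.02] 26.9
0.0845 0.0842 0.1883 4.64 [ 0.22 -0.17 -4.63] [0.03 0.01 0.05] 27.3
0.084 0.0839 0.1883 4.67 [-0.09  0.23 -4.66] [ 0.04  0.05 -0.02] 27.6
0.0835 0.0833 0.1883 5.2 [ 0.2   0.25 -5.19] [ 0.11 -0.05  0.04] 27.9
0.083 0.0822 0.1895 0.57 [-0.51  0.11  0.25] [0.06 0.02 0.02] 28.3
SNAP?
```

View pics/w5c.png

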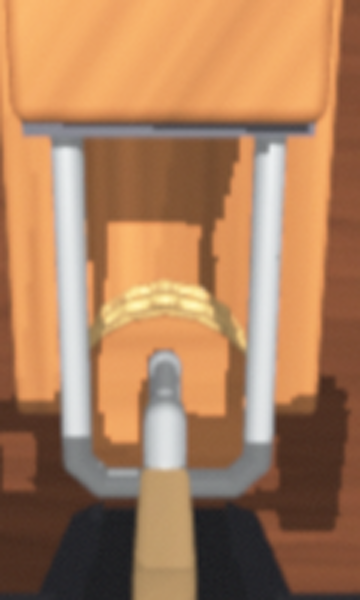

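View pics/s5.png

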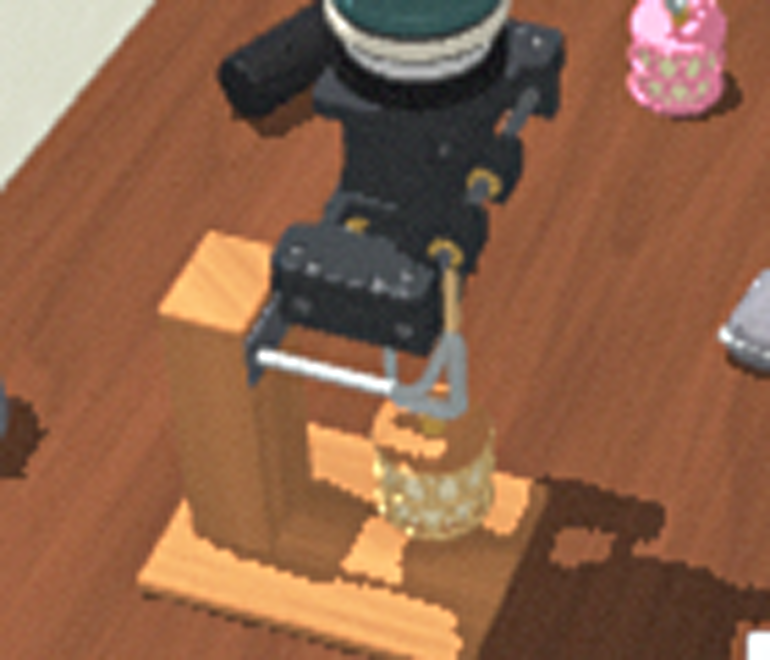

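Run:
```python
from push import *
manip.move_linear(at(.0838,.1885),rate=.02);manip.dwell(.1)
f0,_=fmean(10);print(f0)
z=.1885
while z>.1685:
    z-=.002 if z>.1765 else .0005
    manip.move_linear(at(.0838,z),rate=.03); f,s=fmean(5);st=manip.state()
    g=f-f0;print(round(z,4),st["tool_pos"][2].round(4),g.round(2),st["moment"].round(2),round(st["clock"],1))
    if g[2]>1.7 or np.linalg.norm(g)>4: print("STOP");break
c=cams.capture("wrist");crop(c["image"],200,320,60,260,3,"pics/w6c.png")
c=cams.capture("side");crop(c["image"],150,290,130,250,5.5,"pics/s6.png")
```

```text
[-0.24275037 -0.20611674 -2.58706127]
0.1865 0.1864 [0.37 0.14 0.72] [ 0.07  0.08 -0.03] 29.2
0.1845 0.1844 [-0.2  -0.19  0.2 ] [0.03 0.1  0.02] 29.5
0.1825 0.1824 [ 0.25 -0.07  0.21] [ 0.02  0.13 -0.05] 29.9
0.1805 0.1804 [0.56 0.13 0.52] [ 0.03  0.11 -0.02] 30.2
0.1785 0.1784 [0.11 0.04 0.49] [0.03 0.1  0.02] 30.5
0.1765 0.1764 [0.14 0.23 0.3 ] [-0.02  0.12  0.02] 30.9
0.176 0.176 [0.64 0.04 0.36] [0.05 0.07 0.02] 31.2
0.1755 0.1755 [0.09 0.56 0.11] [ 0.11  0.12 -0.04] 31.5
0.175 0.175 [ 0.15 -0.01 -0.31] [ 0.06  0.07 -0.  ] 31.9
0.1745 0.1745 [-0.06  0.04  0.91] [0.08 0.07 0.01] 32.2
0.174 0.174 [0.28 0.37 0.57] [0.01 0.07 0.  ] 32.5
0.1735 0.1735 [0.56 0.42 0.55] [ 0.1   0.06 -0.02] 32.9
0.173 0.173 [ 0.13 -0.03  0.47] [ 0.09  0.09 -0.03] 33.2
0.1725 0.1725 [ 0.07 -0.01  0.44] [0.03 0.09 0.02] 33.5
0.172 0.172 [0.08 0.05 0.15] [0.07 0.08 0.02] 33.9
0.1715 0.1715 [0.19 0.2  0.49] [0.1  0.05 0.05] 34.2
0.171 0.1712 [ 0.48 -0.08  1.25] [0.09 0.11 0.  ] 34.5
0.1705 0.1709 [-0.39 -0.03  3.63] [0.05 0.2  0.02] 34.9
STOP
```

View pics/s6.png

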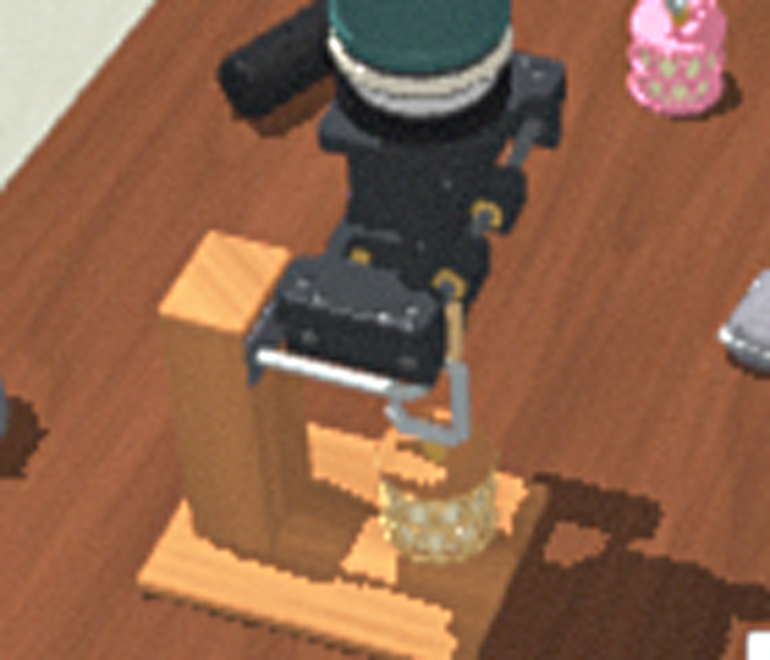

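Run:
```python
from push import *
p=manip.state()["tool_pos"]
manip.set_gripper(.013,3);manip.dwell(.3);manip.set_gripper(.05)
manip.dwell(.3)
st=manip.state();print(st["clock"],st["gripper_width"],st["contact_force"])
c=cams.capture("wrist");crop(c["image"],200,320,60,260,3,"pics/w7c.png")
manip.move_linear(at(.0838,.25),rate=.06)
st=manip.state();print(st["clock"])
c=cams.capture("wrist");crop(c["image"],150,370,0,260,2.3,"pics/w8c.png")
manip.move_linear(at(.16,.34),rate=.12)
manip.dwell(3)
st=manip.state();print(st["clock"],st["contact_force"])
c=cams.capture("side");crop(c["image"],150,290,130,250,5.5,"pics/s8.png")
W=cloud(c)
m=(W[...,2]>.172)&(W[...,2]<.215)&(W[...,0]>.54)&(W[...,0]<.63)&(W[...,1]>.07)&(W[...,1]<.17)
P=W[m];print("tab",len(P),P.mean(0),P.max(0),"local",(P[:,:2].mean(0)-RM)@U)
c=cams.capture("side");W2=cloud(c);P=W2[(W2[...,2]>.172)&(W2[...,2]<.215)&(W2[...,0]>.54)&(W2[...,0]<.63)&(W2[...,1]>.07)&(W2[...,1]<.17)];print(len(P),P.mean(0))
```

```text
36.525 0.049811933439088844 [ 0.99266059 -0.41468826 -0.27814039]
38.05
42.2333 [-0.37232346 -0.37216296  0.7705937 ]
tab 147 [0.5840614  0.12162968 0.19325849] [0.60076544 0.12622598 0.21204363] local -0.08273417845339
145 [0.58423848 0.1214806  0.19338035]
```

View pics/s8.png

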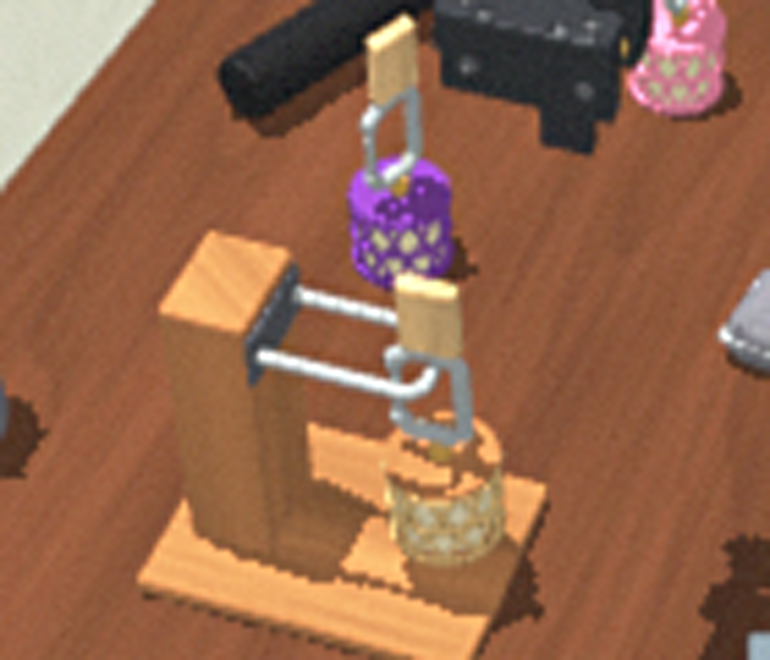

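View pics/w8c.png

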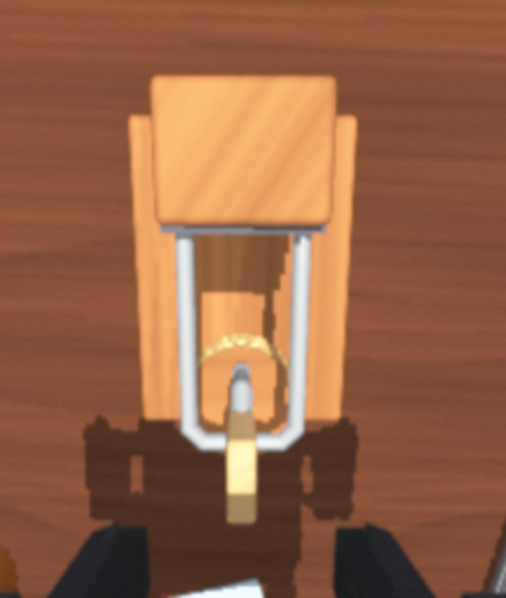

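The lantern hangs on the front bar with the gate shut. It is upright, centred and still, and the gripper is clear of it.

```bash
python3 -c "
from cell import order,manip
print(order.close_job(),manip.state()['clock'])"
```

```text
the job is handed in; nothing more can be done
the job is handed in; nothing more can be done
```

The lantern is hanging on the D-ring's front bar, and I handed the job in at about 42 s. `close_job()` gives no verdict, so what follows is only what I measured or saw.

- **Grasp:** I took the uncoloured bamboo lantern with the snap hook by its tab with a 60 N grip. The pink and purple look-alikes and the plain lantern were not touched.
- **Push:** I lined the hook up with the ring and pushed in 0.5–1.5 mm steps, reading the force at each one.
    - The gate was first felt with the lantern's axis about 111 mm in front of the post, which puts the bar at about 84 mm.
    - The highest averaged force was about 5.2 N. I read it only after each step, so a brief peak at the snap would not show in it.
    - At the snap the force fell to about zero, and I stopped there.
- **Hanging:** I lowered it until the ring took the weight, at 0.171 m tool height as predicted; the ring load reached about 3.6 N in the last step. Then I opened the gripper and backed away.

**Last checks:**
- The final picture shows the bar under the arch, the gate shut and the lantern upright and centred between the ring's legs.
- Two tab readings in succession agreed within 0.2 mm, so it is at rest.
- The tab's top read 0.212 m, against about 0.207 m expected. I put this down to depth noise at the edge, because the height at which it settled matches the expected hang.
- I did not re-measure the bottle, mug, spectacle case and plain lantern. The arm's path stayed clear of them.

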